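Reset the honing machine and set it to the third speed click

TASK

The carver's honing machine lost power with its speed lever left part-way. Push the lever fully back to off (the thin end of the white wedge mark), then push it forward towards the fast end, counting the clicks, and leave it resting in the third click after off, never letting it go past that one. Only push against the lever's faces with a fingertip or the outside of the fingers, without pinching it or pressing on its top, and leave the mallet, gouge, honing bar and wood offcut as they lie.

Things in the scene. Friction and masses are not known exactly. Their poses are not given: they have to be found in the camera images.
- honer: Honing machine fixed to the bench. Origin at bench level below the slot's middle. Grey housing x -120 to 120, y -75 to 225 mm; flat deck 70 mm above the bench. The lever's slot runs along the machine's x: off at -x, fast at +x. On the +y side the motor and two leather wheels (diameter 120 mm) stand 105 mm or more from the slot, up to 205 mm above the bench.
- speed_lever (a joint): Lever position in m along machine x: 0 is off, clicks at 0.015, 0.030, 0.045 (third), 0.060, 0.075; end stops -0.003 and 0.078. Starts about the first or second click. Pushing it out of a click takes about 5 to 7 N; past half-way (7.5 mm) it springs into the next one by itself. Lever centre is at machine x = value - 0.0375, y = 0.
- lever_top (a point): Middle of the top of the lever's black handle, 46 mm above the deck (116 mm above the bench). The handle is an upright plate 16 mm thick (machine x), 30 mm wide (machine y) and 40 mm high, from 6 to 46 mm above the deck, on a thin stem. Push its off-side upright face to go faster, its fast-side face to go towards off.
- wedge_thick_end (a point): Thick (fast) end of the flat white wedge mark on the deck, beside the slot at machine x = +42 mm, y = -36 mm; the thin end is at x = -42 mm.
- gouge: Loose carving gouge with wooden handle, 245 mm long, 30 mm thick, lying along its x axis (blade +x) on the bench, origin at bench level near the middle. Leave it.
- mallet: Loose round wooden carver's mallet standing on its head, 88 mm across, 225 mm tall, origin under its centre. Leave it.
- compound_bar: Loose bar of grey-green honing compound, 90 by 35 by 28 mm high, origin under its centre. Leave it.
- offcut: Loose limewood offcut, 110 by 70 by 50 mm high, origin under its centre. Leave it.

How it is judged:
By the outcome, as a careful person would: the job done as asked, in the order asked, and still so for the second after the job is handed in, with the robot touching nothing.
It also fails if it takes over 58 s, if anything falls off the work surface, if the arm or the gripper's body presses on something with over 40 N, if the wrist force passes 120 N, or if a joint passes its speed limit or range.

ROBOT

A 6-joint arm with a two-finger parallel gripper is mounted at the origin on the work surface. World frame = base frame: x ahead of the robot, y to its left, z up, the work surface at z = 0. Lengths are in m, angles in rad, forces in N, time in s.
With the tool pointing down it reaches from about 0.225 to 0.875 m from the base axis. Payload 3.4 kg.
Tool frame: the origin (TCP) lies on the centre line of the jaws, within the pads' length; the fingertips stand 19 mm ahead of it and the grasp point (between the pads) is the TCP; z points along the fingers, y is the line along which they close (so a half turn about z gives the same grasp; the last joint's range is limited). The gripper opens to 85 mm and grips with 20 to 120 N. Pads are 22 mm wide; open, the fingers measure 114 mm over their backs; the gripper's body (76 mm by 85 mm) begins 54 mm behind the grasp point. The pads swing forward as they close: fully open they stand 13 mm farther back than shut.
Start: joints at [-1.403, 0.276, 1.505, -0, 1.361, -0.121], TCP at [0.164, -0.551, 0.25] pointing down, gripper open.
Joint ranges: [-2.89, 2.89], [-0.75, 2.08], [0.22, 2.7], [-1.18, 4.32], [0.11, 2.71], [-2.7, 2.7]. Speed limits (rad/s): [2.57, 2.57, 3.14, 3.14, 3.14, 3.14].

INTERFACE

Orientations are given as a unit quaternion [w, x, y, z].
In Python, from bench import sensors, viewer, job gives the robot as it stands. The module is installed in compiled form; this text tells all that it offers.
- The arm moves only by the tool arm_command, never from a script. Its argument "plan" is a list of rows, each an object with "dp": the shift along the tool's x, y, z in units of 40 mm (1.0 is 40 mm), a list of three; "twist": the turn about the tool's z in units of 5 degrees (1.0 is 5 degrees). A call has 1 to 20 rows; each row shifts and turns the commanded pose from where the row before left it, along the tool's axes as they then stand; what a row does not reach is not made up. A row lasts 1/10 s, in which the tool goes at most 50 mm and 8.59 degrees, less where a joint would pass 70% of its speed; a pose out of reach is approached as far as the arm can. A call is refused whole if a number of a shift passes 1 or a number of a turn 1, either way. A call with a gripper value outside its range is refused whole. "fingers" is the gripper's target within -1 to 1 (fully open at 1, half-way at 0, shut at -1), set as the call begins (left out, the last holds). The fingers move at their own pace and stop on an object; the grip force is fixed at half the most. Time passes only in rows, so rows that do not move let the fingers close. It gives the time, the measured TCP pose, the force, the opening and the grip force at its end, in the units of the state.
- sensors.state(): the state, without advancing time (a new reading comes with each control period).
- viewer.camera(name): name is "scene" or "top" or "wrist"; returns the picture (420x560x3 uint8, red, green, blue); there is no depth.
- viewer.get_calibration(name): a dict with "fx", "fy", "cx", "cy" (pixels), "k1" (the pictures are not rectified: a ray, as slopes to the right and down, at radius r is drawn at 1 + k1 r^2 times it, then the intrinsics apply), "origin" and "attitude" of the camera in the world. Camera axes: x right, y down, z forward; pixel columns grow to the right and rows downward; lengths in m; the calibration is good to about 2 mm. A picture is of the moment at which its call begins: read the wrist's pose just before it. get_calibration takes no time and is no camera call; for the wrist camera it gives the pose at the moment of the call.
- job.close_job(): hands the job in; it is judged then, once.
The state is a dict: "t": time; "joint_positions": joint angles; "dq": joint speeds; "tau": joint torques, N m; "eef_pos": TCP position; "tcp_rot": TCP orientation; "contact_force": force on the tool from outside, world axes, zero at the start; "ft_torque": the same for the moment, N m; "grip_width": finger opening in m; "gripper_force": force on a finger pad.
Only numpy, scipy, OpenCV 4.12 (cv2) and the standard library are available. Lean on these libraries where they do the work, as an engineer would, in place of code of your own. Each camera call takes 0.05 s, during which the arm holds its last target. There are 200 camera calls.

## Working session

There is one attempt and no reset: what is moved stays moved. The work goes in short steps, Python scripts to look and compute and a tool call to move; the robot and the scene stay as the last step left them, time stands still between calls to the robot, and variables do not carry over. Pictures are saved under pics/ and viewed, at most 10 in all, crops included, and the job is handed in when it is done.

Besides the shell and the picture viewer there is one more tool, called after "Call:" in YAML: its name, and indented under it one key for each argument. arm_command: Moves the arm, as the interface text tells. Its arguments: {"type":"object","properties":{"plan":{"type":"array","items":{"type":"object","properties":{"dp":{"type":"array","items":{"type":"number"}},"twist":{"type":"number"}}}},"fingers":{"type":"number"}},"required":["plan"]}

```bash
mkdir -p pics
python3 - <<'E'
from bench import sensors, viewer
import cv2
s=sensors.state();print({k:s[k] for k in("t","eef_pos","tcp_rot","grip_width")})
for n in("top","scene"):
    cv2.imwrite(f"pics/{n}0.png",viewer.camera(n)[:,:,::-1]);print(n,viewer.get_calibration(n))
E
```

```text
{'t': 0.0, 'eef_pos': array([ 0.163654  , -0.55069313,  0.24942071]), 'tcp_rot': array([-9.34826429e-04,  9.89596088e-01,  1.43870453e-01, -2.33246407e-05]), 'grip_width': 0.08546518528105855}
top {'fx': 487.52023451498934, 'fy': 487.52023451498934, 'cx': 276.9727776722675, 'cy': 210.52876252354446, 'k1': -0.0724573255165337, 'origin': array([ 0.42957286, -0.12076058,  1.01221058]), 'attitude': array([-0.06870584,  0.70393434, -0.70360403,  0.06853692])}
scene {'fx': 398.93217682018195, 'fy': 398.93217682018195, 'cx': 278.2005043041998, 'cy': 214.20755090393897, 'k1': -0.0024791345933401674, 'origin': array([ 1.02348896, -0.01445641,  0.80815088]), 'attitude': array([-0.16668745,  0.58208262,  0.76701318, -0.21233442])}
```

View pics/top0.png

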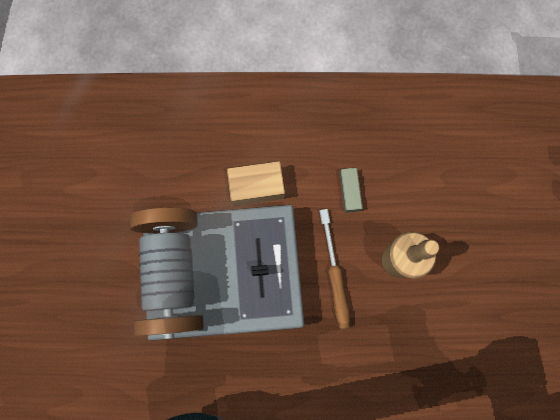

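View pics/scene0.png

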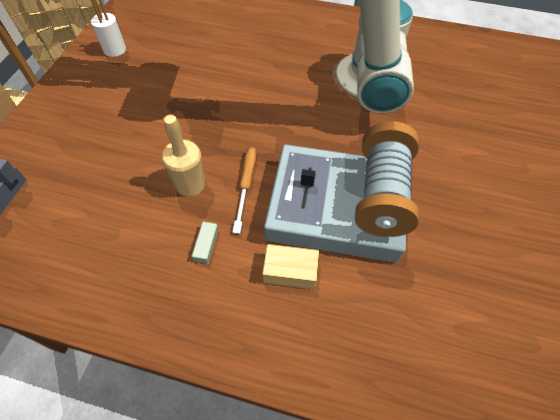

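The top view shows the machine with its wheels on the left. The slot is at about column 260, rows 238–297, and the lever is at about (260,270). The thick (fast) end of the wedge is at the top, (278,246), and the thin end is at about (280,288). So fast is away from the robot. Next I'll zoom in and measure.

```bash
cat > h.py <<'E'
import numpy as np, cv2
from scipy.spatial.transform import Rotation as R
from bench import viewer, sensors
def cam(n):
    c=viewer.get_calibration(n); q=c["attitude"]
    K=np.array([[c["fx"],0,c["cx"]],[0,c["fy"],c["cy"]],[0,0,1]])
    return K,np.array([c["k1"],0,0,0,0.]),R.from_quat(np.r_[q[1:],q[0]]).as_matrix(),np.array(c["origin"])
def ray(n,px,z):
    K,d,A,o=cam(n)
    u=cv2.undistortPoints(np.array([[px]],float),K,d)[0,0]
    v=A@np.r_[u,1]; return o+v*(z-o[2])/v[2]
def proj(n,P):
    K,d,A,o=cam(n)
    return cv2.projectPoints((np.atleast_2d(P)-o)@A,np.zeros(3),np.zeros(3),K,d)[0][:,0]
E
python3 - <<'E'
from h import *
im=cv2.imread("pics/top0.png")[195:345,200:320]
cv2.imwrite("pics/crop0.png",cv2.resize(im,None,fx=4,fy=4,interpolation=cv2.INTER_CUBIC))
for n,p,z in[("thick",(277.5,245),.07),("thin",(280.5,288),.07),("slot far",(259,238),.07),("slot near",(262,297),.07),("lever",(260,270),.116)]:print(n,ray("top",p,z).round(4))
E
```

```text
thick [ 0.5468 -0.1215  0.07  ]
thin [ 0.464  -0.1273  0.07  ]
slot far [ 0.5605 -0.0855  0.07  ]
slot near [ 0.4469 -0.092   0.07  ]
lever [ 0.495  -0.0895  0.116 ]
```

View pics/crop0.png

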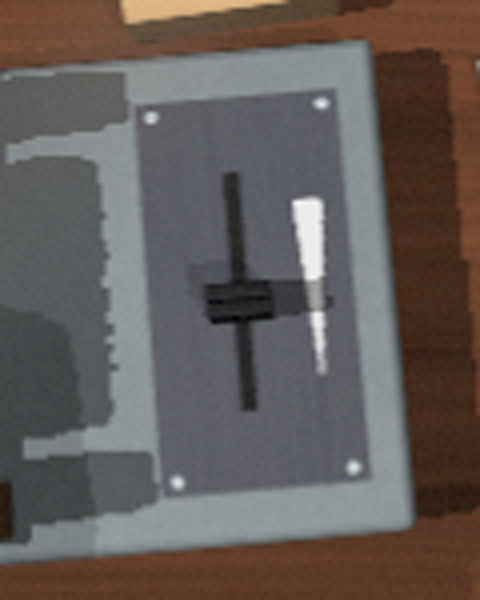

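The zoomed crop gives the following in full-image pixels:

| Feature | Pixels |
|---|---|
| Slot | (257.8,238) to (262.2,297.5) |
| Wedge thick end | (277,244.5) |
| Wedge thin end | (280.2,288.5) |
| Lever top centre | about (259.5,270) |

I'll fit the machine pose from these.

```bash
cat >> h.py <<'E'
def fit():
    g=np.array([ray("top",p,.07)[:2] for p in[(277,244.5),(280.2,288.5),(257.8,238),(262.2,297.5)]])
    a=(g[0]-g[1])/np.linalg.norm(g[0]-g[1])+(g[2]-g[3])/np.linalg.norm(g[2]-g[3])
    yaw=np.arctan2(a[1],a[0]); M=np.array([[np.cos(yaw),-np.sin(yaw)],[np.sin(yaw),np.cos(yaw)]])
    w=(g[0]+g[1])/2-M@[0,-.036]; s=(g[2]+g[3])/2
    return g,yaw,M,w,s
def tool():
    s=sensors.state();q=s["tcp_rot"];return R.from_quat(np.r_[q[1:],q[0]]).as_matrix(),np.array(s["eef_pos"])
E
python3 - <<'E'
from h import *
g,yaw,M,w,s=fit()
print("len",np.linalg.norm(g[0]-g[1]),np.linalg.norm(g[2]-g[3]),"yaw",np.degrees(yaw),"O",w,s)
O=(w+s)/2; l=M.T@(ray("top",(259.5,270),.116)[:2]-O); print("lever mach",l,"value",l[0]+.0375)
print("mallet top-ish",ray("top",(410,258),.1),"handle",ray("top",(431,247),.225))
A,p=tool(); tx=A[:,0]; print("toolx ang",np.degrees(np.arctan2(tx[1],tx[0])),A[:,2])
t=np.r_[O+M@[l[0]+.045,0],.25]; print("start target",t,"mach-frame shift x,y",M.T@(t[:2]-p[:2])/.04)
print(M.T@(p[:2]-O))
E
```

```text
len 0.08494991231443405 0.11487121797474491 yaw 4.387780478994025 O [ 0.50266047 -0.08776119] [ 0.50324743 -0.08777286]
lever mach [-0.00801216 -0.00017067] value 0.029487844309663343
mallet top-ish [ 0.51820666 -0.37095833  0.1       ] handle [ 0.52392787 -0.37227882  0.225     ]
toolx ang 16.54723082239508 [-2.80676348e-04  1.60038432e-03 -9.99998680e-01]
start target [ 0.53983338 -0.08493722  0.25      ] mach-frame shift x,y [10.26717093 10.8917597 ]
[-0.37369899 -0.43567039]
```

Call:
arm_command:
  fingers: -1
  plan:
    - {"dp":[0,0,0],"twist":0.81}
    - {"dp":[0,0,0],"twist":0.81}
    - {"dp":[0,0,0],"twist":0.81}
    - {"dp":[0.9,-0.9,0]}
    - {"dp":[0.9,-0.9,0]}
    - {"dp":[0.9,-0.9,0]}
    - {"dp":[0.9,-0.9,0]}
    - {"dp":[0.9,-0.9,0]}
    - {"dp":[0.9,-0.9,0]}
    - {"dp":[0.9,-0.9,0]}
    - {"dp":[0.9,-0.9,0]}
    - {"dp":[0.9,-0.9,0]}
    - {"dp":[0.9,-0.9,0]}
    - {"dp":[0.9,-0.9,0]}
    - {"dp":[0.37,-0.99,0]}
    - {"dp":[0,0,0]}
    - {"dp":[0,0,0]}

```text
invalid input
```

```bash
cat >> h.py <<'E'
def rep():
    g,yaw,M,w,s=fit(); O=(w+s)/2; A,p=tool(); st=sensors.state()
    print("t",st["t"],"mach",(M.T@(p[:2]-O)).round(4),"z",p[2].round(4),"yaw err",np.degrees(np.arctan2(A[1,0],A[0,0])-yaw).round(2),"F mach",(M.T@st["contact_force"][:2]).round(2),st["contact_force"][2].round(2),"w",round(st["grip_width"],4))
E
python3 - <<'E'
from h import *
rep()
c=viewer.camera("wrist")[:,:,::-1]; cv2.imwrite("pics/w1.png",c)
E
```

```text
t 0.1 mach [-0.3737 -0.4357] z 0.2495 yaw err 12.16 F mach [-0.08  0.79] -0.35 w 0.0852
```

View pics/w1.png

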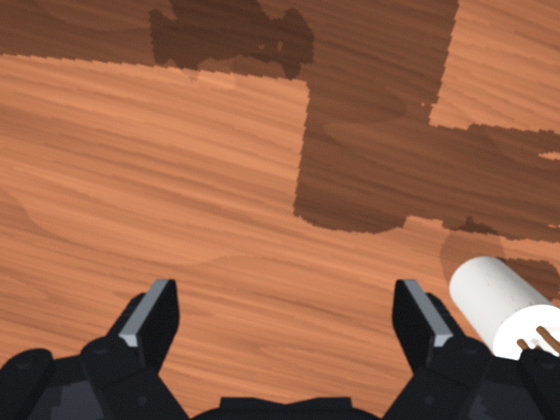

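The call was refused and the arm did not move. The wrist picture shows only bench, the open fingers and a pot at (500,300). I'll give every row a twist.

Call:
arm_command:
  fingers: -1
  plan:
    - {"dp":[0,0,0],"twist":0.81}
    - {"dp":[0,0,0],"twist":0.81}
    - {"dp":[0,0,0],"twist":0.81}
    - {"dp":[0.9,-0.9,0],"twist":0}
    - {"dp":[0.9,-0.9,0],"twist":0}
    - {"dp":[0.9,-0.9,0],"twist":0}
    - {"dp":[0.9,-0.9,0],"twist":0}
    - {"dp":[0.9,-0.9,0],"twist":0}
    - {"dp":[0.9,-0.9,0],"twist":0}
    - {"dp":[0.9,-0.9,0],"twist":0}
    - {"dp":[0.9,-0.9,0],"twist":0}
    - {"dp":[0.9,-0.9,0],"twist":0}
    - {"dp":[0.9,-0.9,0],"twist":0}
    - {"dp":[0.9,-0.9,0],"twist":0}
    - {"dp":[0.37,-0.99,0],"twist":0}
    - {"dp":[0,0,0],"twist":0}
    - {"dp":[0,0,0],"twist":0}

```text
t: 1.85
eef_pos: [0.5333, -0.0922, 0.2499]
tcp_rot: [0.0, 0.999, 0.04, -0.001]
contact_force: [0.0, -0.7, -0.5]
grip_width: -0.0002
gripper_force: 0.0
```

Run:
```python
from h import *
rep()
```

```text
t 1.85 mach [ 0.03   -0.0067] z 0.2499 yaw err 0.16 F mach [-0.02 -0.66] -0.54 w -0.0002
```

Call:
arm_command:
  fingers: -1
  plan:
    - {"dp":[0.25,-0.17,0],"twist":0}
    - {"dp":[0,0,0.6],"twist":0}
    - {"dp":[0,0,0.6],"twist":0}
    - {"dp":[0,0,0.6],"twist":0}
    - {"dp":[0,0,0.6],"twist":0}
    - {"dp":[0,0,0.6],"twist":0}
    - {"dp":[0,0,0.4],"twist":0}
    - {"dp":[0,0,0.25],"twist":0}
    - {"dp":[0,0,0],"twist":0}
    - {"dp":[0,0,0],"twist":0}

```text
t: 2.85
eef_pos: [0.5435, -0.0862, 0.1048]
tcp_rot: [0.0, 0.999, 0.038, 0.001]
contact_force: [0.0, 0.6, -0.0]
grip_width: 0.0002
gripper_force: 0.0
```

Run:
```python
from h import *
rep()
cv2.imwrite("pics/s2.png",cv2.resize(viewer.camera("scene")[90:270,220:440,::-1],None,fx=3,fy=3,interpolation=cv2.INTER_CUBIC))
```

```text
t 2.85 mach [ 0.0405 -0.0015] z 0.1048 yaw err -0.05 F mach [0.07 0.56] -0.03 w 0.0002
```

View pics/s2.png

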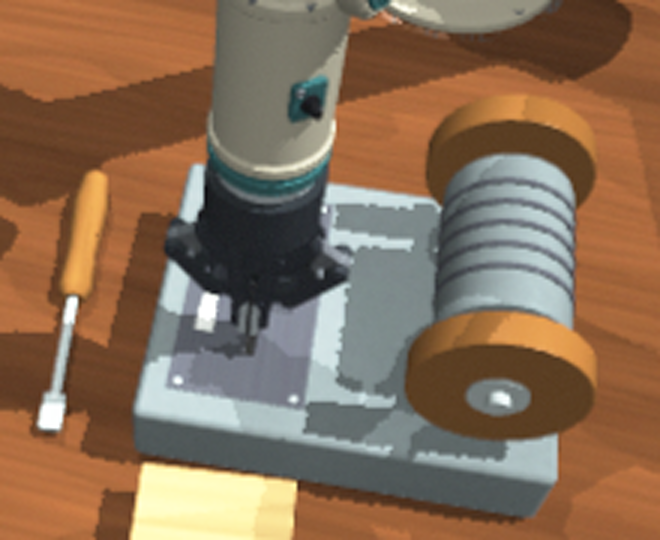

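The fingertips are shut, over the slot on the lever's fast side at about (247,330) in the crop, and clear of the wheels. I'll push towards off.

Call:
arm_command:
  fingers: -1
  plan:
    - {"dp":[-0.2,0,0],"twist":0}
    - {"dp":[-0.2,0,0],"twist":0}
    - {"dp":[-0.2,0,0],"twist":0}
    - {"dp":[-0.1,0,0],"twist":0}
    - {"dp":[-0.1,0,0],"twist":0}
    - {"dp":[-0.1,0,0],"twist":0}
    - {"dp":[0,0,0],"twist":0}

```text
t: 3.6
eef_pos: [0.5059, -0.0883, 0.1043]
tcp_rot: [0.0, 0.999, 0.039, -0.001]
contact_force: [0.7, 0.4, 0.2]
grip_width: -0.0
gripper_force: 0.0
```

Run:
```python
from h import *
rep()
```

```text
t 3.6 mach [ 0.0029 -0.0007] z 0.1043 yaw err 0.03 F mach [0.7  0.34] 0.22 w -0.0
```

Call:
arm_command:
  fingers: -1
  plan:
    - {"dp":[-0.1,0,0],"twist":0}
    - {"dp":[-0.1,0,0],"twist":0}
    - {"dp":[-0.1,0,0],"twist":0}
    - {"dp":[-0.1,0,0],"twist":0}
    - {"dp":[0,0,0],"twist":0}

```text
t: 4.1
eef_pos: [0.4894, -0.0894, 0.1041]
tcp_rot: [-0.0, 0.999, 0.038, -0.001]
contact_force: [-0.4, 0.4, -0.4]
grip_width: -0.0001
gripper_force: 0.0
```

Call:
arm_command:
  fingers: -1
  plan:
    - {"dp":[-0.05,0,0],"twist":0}
    - {"dp":[-0.05,0,0],"twist":0}
    - {"dp":[0,0,0],"twist":0}

```text
t: 4.4
eef_pos: [0.4864, -0.0897, 0.1042]
tcp_rot: [-0.0, 0.999, 0.038, -0.0]
contact_force: [-0.5, 0.6, -0.2]
grip_width: -0.0001
gripper_force: 0.0
```

Call:
arm_command:
  fingers: -1
  plan:
    - {"dp":[-0.05,0,0],"twist":0}
    - {"dp":[0,0,0],"twist":0}

```text
t: 4.6
eef_pos: [0.4847, -0.0899, 0.1042]
tcp_rot: [0.0, 0.999, 0.038, -0.0]
contact_force: [0.5, -0.2, -0.8]
grip_width: -0.0004
gripper_force: 0.0
```

Run:
```python
from h import *
rep()
```

```text
t 4.6 mach [-0.0183 -0.0008] z 0.1042 yaw err 0.01 F mach [ 0.52 -0.23] -0.83 w -0.0004
```

Call:
arm_command:
  fingers: -1
  plan:
    - {"dp":[-0.05,0,0],"twist":0}
    - {"dp":[0,0,0],"twist":0}

```text
t: 4.8
eef_pos: [0.4841, -0.0901, 0.1044]
tcp_rot: [0.0, 0.999, 0.038, 0.001]
contact_force: [3.6, 1.0, -3.3]
grip_width: -0.0001
gripper_force: 1.7
```

Call:
arm_command:
  fingers: -1
  plan:
    - {"dp":[-0.05,0,0],"twist":0}
    - {"dp":[0,0,0],"twist":0}

```text
t: 5.0
eef_pos: [0.4818, -0.0903, 0.1044]
tcp_rot: [0.0, 0.999, 0.038, 0.001]
contact_force: [3.1, 0.7, -2.0]
grip_width: 0.0004
gripper_force: 1.6
```

Call:
arm_command:
  fingers: -1
  plan:
    - {"dp":[-0.03,0,0],"twist":0}
    - {"dp":[0,0,0],"twist":0}

```text
t: 5.2
eef_pos: [0.4814, -0.0903, 0.1045]
tcp_rot: [0.0, 0.999, 0.038, 0.002]
contact_force: [5.3, 2.1, -3.3]
grip_width: -0.0
gripper_force: 3.0
```

Run:
```python
from h import *
rep()
```

```text
t 5.2 mach [-0.0217 -0.0009] z 0.1045 yaw err -0.02 F mach [5.43 1.67] -3.31 w -0.0
```

Call:
arm_command:
  fingers: -1
  plan:
    - {"dp":[-0.04,0,0],"twist":0}
    - {"dp":[0,0,0],"twist":0}

```text
t: 5.4
eef_pos: [0.4814, -0.0904, 0.1046]
tcp_rot: [0.0, 0.999, 0.038, 0.003]
contact_force: [9.0, 2.2, -6.3]
grip_width: -0.0004
gripper_force: 4.6
```

Call:
arm_command:
  fingers: -1
  plan:
    - {"dp":[-0.04,0,0],"twist":0}
    - {"dp":[0,0,0],"twist":0}

```text
t: 5.6
eef_pos: [0.4813, -0.0904, 0.1048]
tcp_rot: [0.0, 0.999, 0.037, 0.005]
contact_force: [11.8, 3.7, -8.2]
grip_width: -0.0002
gripper_force: 6.1
```

Run:
```python
from h import *
rep()
```

```text
t 5.6 mach [-0.0218 -0.001 ] z 0.1048 yaw err -0.09 F mach [12.01  2.78] -8.16 w -0.0002
```

The TCP has stopped moving while the force rises to 12 N, so the lever is at the off end stop. I'll retreat and go over to the off side.

Call:
arm_command:
  fingers: -1
  plan:
    - {"dp":[0.2,0,0],"twist":0}
    - {"dp":[0.4,0,0],"twist":0}
    - {"dp":[0,0,-0.5],"twist":0}
    - {"dp":[0,0,-0.5],"twist":0}
    - {"dp":[0,0,-0.7],"twist":0}
    - {"dp":[0,0,0],"twist":0}
    - {"dp":[-0.5,0,0],"twist":0}
    - {"dp":[-0.5,0,0],"twist":0}
    - {"dp":[-0.5,0,0],"twist":0}
    - {"dp":[-0.5,0,0],"twist":0}
    - {"dp":[0,0,0],"twist":0}
    - {"dp":[0,0,0],"twist":0}

```text
t: 6.8
eef_pos: [0.4204, -0.0949, 0.172]
tcp_rot: [0.0, 0.999, 0.038, -0.0]
contact_force: [0.1, -0.4, -0.1]
grip_width: 0.0003
gripper_force: 0.0
```

Run:
```python
from h import *
rep()
cv2.imwrite("pics/w3.png",viewer.camera("wrist")[:,:,::-1])
```

```text
t 6.8 mach [-0.0829 -0.0008] z 0.172 yaw err -0.02 F mach [ 0.1  -0.37] -0.07 w 0.0003
```

View pics/w3.png

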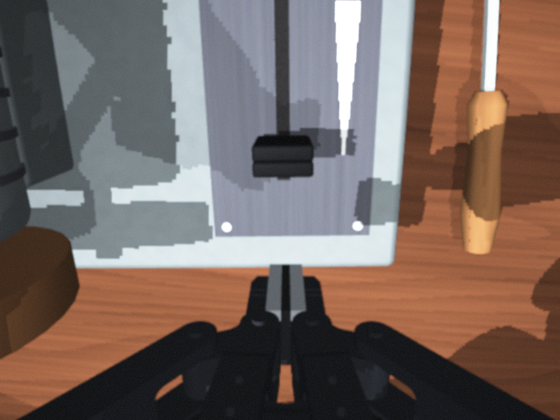

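The lever stands at about (283,157) at the thin end of the wedge, so it is off. The fingertips are behind it on the off side. I'll descend and approach.

Call:
arm_command:
  fingers: -1
  plan:
    - {"dp":[0,0,0.5],"twist":0}
    - {"dp":[0,0,0.5],"twist":0}
    - {"dp":[0,0,0.5],"twist":0}
    - {"dp":[0,0,0.2],"twist":0}
    - {"dp":[0.2,0,0],"twist":0}
    - {"dp":[0.2,0,0],"twist":0}
    - {"dp":[0.1,0,0],"twist":0}
    - {"dp":[0.05,0,0],"twist":0}
    - {"dp":[0,0,0],"twist":0}

```text
t: 7.75
eef_pos: [0.4435, -0.0933, 0.1048]
tcp_rot: [0.0, 0.999, 0.039, 0.001]
contact_force: [0.4, 1.0, -0.2]
grip_width: -0.0001
gripper_force: 0.0
```

Call:
arm_command:
  fingers: -1
  plan:
    - {"dp":[0.05,0,0],"twist":0}
    - {"dp":[0.05,0,0],"twist":0}
    - {"dp":[0,0,0],"twist":0}

```text
t: 8.05
eef_pos: [0.4467, -0.0929, 0.1044]
tcp_rot: [0.0, 0.999, 0.038, -0.0]
contact_force: [-0.9, -0.0, 0.6]
grip_width: 0.0001
gripper_force: 0.2
```

Call:
arm_command:
  fingers: -1
  plan:
    - {"dp":[0.05,0,0],"twist":0}
    - {"dp":[0,0,0],"twist":0}

```text
t: 8.25
eef_pos: [0.4474, -0.0926, 0.1041]
tcp_rot: [-0.0, 0.999, 0.039, -0.002]
contact_force: [-5.4, -1.3, 3.5]
grip_width: 0.0001
gripper_force: 2.4
```

Run:
```python
from h import *
rep()
```

```text
t 8.25 mach [-0.0558 -0.0006] z 0.1041 yaw err 0.03 F mach [-5.52 -0.89] 3.49 w 0.0001
```

Call:
arm_command:
  fingers: -1
  plan:
    - {"dp":[0.05,0,0],"twist":0}
    - {"dp":[0.05,0,0],"twist":0}
    - {"dp":[0,0,0],"twist":0}

```text
t: 8.55
eef_pos: [0.4537, -0.0924, 0.1043]
tcp_rot: [0.0, 0.999, 0.038, 0.001]
contact_force: [-0.3, 0.1, 0.2]
grip_width: 0.0002
gripper_force: 0.1
```

Call:
arm_command:
  fingers: -1
  plan:
    - {"dp":[0.05,0,0],"twist":0}
    - {"dp":[0,0,0],"twist":0}

```text
t: 8.75
eef_pos: [0.456, -0.0925, 0.1045]
tcp_rot: [0.0, 0.999, 0.038, 0.001]
contact_force: [0.4, -0.2, -0.3]
grip_width: -0.0001
gripper_force: 0.0
```

Call:
arm_command:
  fingers: -1
  plan:
    - {"dp":[0.05,0,0],"twist":0}
    - {"dp":[0,0,0],"twist":0}

```text
t: 8.95
eef_pos: [0.4574, -0.0922, 0.1044]
tcp_rot: [0.0, 0.999, 0.038, 0.0]
contact_force: [-0.4, 0.4, -0.3]
grip_width: 0.0001
gripper_force: 0.0
```

First click is done, since the force dropped at x ≈ 0.4537. On to the second.

Call:
arm_command:
  fingers: -1
  plan:
    - {"dp":[0.05,0,0],"twist":0}
    - {"dp":[0.05,0,0],"twist":0}
    - {"dp":[0.05,0,0],"twist":0}
    - {"dp":[0,0,0],"twist":0}

```text
t: 9.35
eef_pos: [0.4619, -0.0917, 0.1042]
tcp_rot: [0.0, 0.999, 0.039, -0.001]
contact_force: [-2.1, -0.0, 2.0]
grip_width: 0.0001
gripper_force: 1.5
```

Call:
arm_command:
  fingers: -1
  plan:
    - {"dp":[0.05,0,0],"twist":0}
    - {"dp":[0.05,0,0],"twist":0}
    - {"dp":[0,0,0],"twist":0}

```text
t: 9.65
eef_pos: [0.4671, -0.0912, 0.1042]
tcp_rot: [-0.0, 0.999, 0.038, 0.0]
contact_force: [-1.0, -0.7, -0.6]
grip_width: 0.0
gripper_force: 0.5
```

Call:
arm_command:
  fingers: -1
  plan:
    - {"dp":[0.05,0,0],"twist":0}
    - {"dp":[0,0,0],"twist":0}

```text
t: 9.85
eef_pos: [0.47, -0.0913, 0.1044]
tcp_rot: [0.0, 0.999, 0.038, 0.001]
contact_force: [-0.3, 0.4, -0.2]
grip_width: -0.0005
gripper_force: 0.0
```

The second click is in. I'll look for contact at about 0.477, then expect the third snap at about 0.4845.

Call:
arm_command:
  fingers: -1
  plan:
    - {"dp":[0.05,0,0],"twist":0}
    - {"dp":[0.05,0,0],"twist":0}
    - {"dp":[0.05,0,0],"twist":0}
    - {"dp":[0.05,0,0],"twist":0}
    - {"dp":[0,0,0],"twist":0}

```text
t: 10.35
eef_pos: [0.4767, -0.0906, 0.1043]
tcp_rot: [0.0, 0.999, 0.038, -0.0]
contact_force: [-0.7, -0.3, 0.7]
grip_width: 0.0001
gripper_force: 0.4
```

Call:
arm_command:
  fingers: -1
  plan:
    - {"dp":[0.05,0,0],"twist":0}
    - {"dp":[0.05,0,0],"twist":0}
    - {"dp":[0,0,0],"twist":0}

```text
t: 10.65
eef_pos: [0.4802, -0.0901, 0.1041]
tcp_rot: [-0.0, 0.999, 0.038, -0.001]
contact_force: [-2.3, -0.6, 1.3]
grip_width: -0.0002
gripper_force: 1.2
```

Call:
arm_command:
  fingers: -1
  plan:
    - {"dp":[0.03,0,0],"twist":0}
    - {"dp":[0,0,0],"twist":0}

```text
t: 10.85
eef_pos: [0.4823, -0.09, 0.1042]
tcp_rot: [-0.0, 0.999, 0.038, 0.0]
contact_force: [-0.5, 0.6, -0.4]
grip_width: 0.0001
gripper_force: 0.5
```

Run:
```python
from h import *
rep()
cv2.imwrite("pics/w4.png",viewer.camera("wrist")[:,:,::-1])
```

```text
t 10.85 mach [-0.0208 -0.0007] z 0.1042 yaw err -0.01 F mach [-0.42  0.62] -0.41 w 0.0001
```

View pics/w4.png

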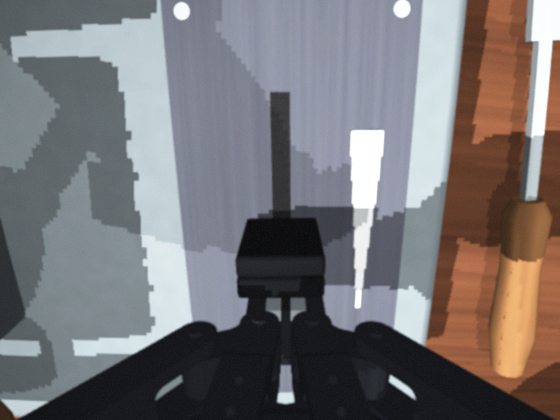

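The lever at about (280,245) still appears to touch the fingers, just short of half-way. I'll go on by small steps.

Call:
arm_command:
  fingers: -1
  plan:
    - {"dp":[0.04,0,0],"twist":0}
    - {"dp":[0,0,0],"twist":0}

```text
t: 11.1
eef_pos: [0.4845, -0.0902, 0.1045]
tcp_rot: [0.0, 0.999, 0.038, 0.001]
contact_force: [0.1, -0.2, -0.5]
grip_width: 0.0002
gripper_force: 0.0
```

Call:
arm_command:
  fingers: -1
  plan:
    - {"dp":[0.04,0,0],"twist":0}
    - {"dp":[0,0,0],"twist":0}

```text
t: 11.3
eef_pos: [0.4859, -0.0901, 0.1045]
tcp_rot: [0.0, 0.999, 0.038, 0.001]
contact_force: [0.9, -0.5, 0.4]
grip_width: 0.0001
gripper_force: 0.0
```

Run:
```python
from h import *
rep()
cv2.imwrite("pics/w5.png",viewer.camera("wrist")[:,:,::-1])
```

```text
t 11.3 mach [-0.0172 -0.001 ] z 0.1045 yaw err 0.01 F mach [ 0.89 -0.55] 0.42 w 0.0001
```

View pics/w5.png

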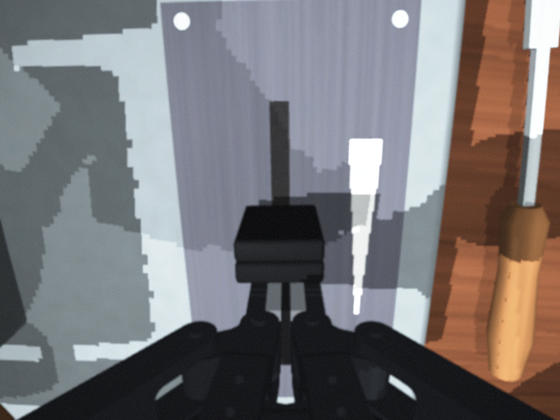

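The lever at about (279,233) has sprung ahead of the fingers, which carry no force. I'll back away, go up and check from above.

Call:
arm_command:
  fingers: -1
  plan:
    - {"dp":[-0.3,0,0],"twist":0}
    - {"dp":[-0.5,0,0],"twist":0}
    - {"dp":[-0.5,0,0],"twist":0}
    - {"dp":[0,0,-0.6],"twist":0}
    - {"dp":[0,0,-0.9],"twist":0}
    - {"dp":[0,0,-0.9],"twist":0}
    - {"dp":[-0.6,0,-0.9],"twist":0}
    - {"dp":[-0.8,0,0],"twist":0}
    - {"dp":[-0.8,0,0],"twist":0}
    - {"dp":[0,0,0],"twist":0}
    - {"dp":[0,0,0],"twist":0}

```text
t: 12.45
eef_pos: [0.3446, -0.1005, 0.2364]
tcp_rot: [0.0, 0.999, 0.038, 0.001]
contact_force: [0.8, -0.2, 0.1]
grip_width: -0.0003
gripper_force: 0.0
```

Run:
```python
from h import *
rep()
cv2.imwrite("pics/t6.png",cv2.resize(viewer.camera("top")[195:345,200:320,::-1],None,fx=4,fy=4,interpolation=cv2.INTER_CUBIC))
g,yaw,M,w,s=fit();O=(w+s)/2
for v in(.03,.045,.06):print(v,((proj("top",[[*(O+M@[v-.0375,0]),.116]])[0]-[200,195])*4).round(1))
```

```text
t 12.45 mach [-0.1588 -0.0006] z 0.2364 yaw err -0.06 F mach [ 0.75 -0.25] 0.14 w -0.0003
0.03 [237.6 298.9]
0.045 [235.3 266.3]
0.06 [233.  233.8]
```

View pics/t6.png

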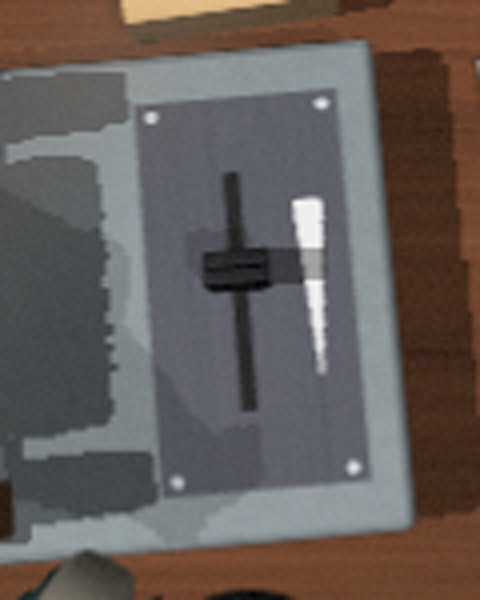

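The lever top is centred at about (236,267) in the crop. The third click is predicted at (235.3,266.3), so it is there, and the robot is clear. Handing in.

```bash
python3 -c "
from bench import job
print(job.close_job())"
```

```text
the job is handed in; nothing more can be done
None
```

I pushed the lever fully back to off, then forward three clicks; it rests in the third click (45 mm) per the final top view, the robot was clear of it, and I handed the job in after about 12.5 s.

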